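# Square up the corner of a planter frame

## Task

The corner of this half-built planter frame is out of true: its loose side leans inward, and a wooden spacer block lies in the corner. First hang the spacer by its hole on the peg of the stand, let it go and leave it there; then take the triangular metal square by its long bar and, keeping it flat on the bench, press its right-angled corner into the frame's inside corner until one leg lies flush along the rail and the other flush along the side, which swings the side out to square. Finish still gripping the square and pressing it gently against both; do not push away the tin or the clay pot that stand to either side of the frame.

Things in the scene. Friction and masses are not known exactly. Their poses are not given: they have to be found in the camera images.
- frame: Corner of a half-built planter frame of wooden strips 28 mm thick, 40 mm high, fixed to the bench. Origin: the inside corner at bench height. The rail's inner face is the plane x = 0 (165 mm from the corner toward -y); the side's inner face, when square, is the plane y = 0 (165 mm toward -x). The open inside is at x < 0, y < 0.
- frame_corner (a point): The inside corner of the frame at bench height (same point and axes as frame).
- rail: The fixed wooden rail of the frame; its origin and axes are those of frame.
- side: Loose side of the frame on one upright pivot screw; turns stiffly (0.3 N m), stays where left, no stop at square. Origin on the pivot, at (-14, +14) mm of the frame. Free end 151 mm toward its -x; inner face is its plane y = -14 mm. Starts turned about +z by 0.08 to 0.16 rad, so the free end leans inward; square when its axes are parallel to the frame's.
- square: Smooth metal open right-angled triangle lying flat (its legs slide at friction about 0.25), 22 mm high, 0.25 kg. Origin at bench level under the middle of its long bar (22 wide, 176 long, underside 3 mm up, along its direction (-1,+1)). Legs 26 wide, 160 long, parallel to its x and y, meet at x = y = +72.1 mm, where the tip is cut off by 10 mm; outer faces x = 72.1 and y = 72.1 mm. Window inside the bar 54 mm deep.
- square_corner (a point): The point where the two outer faces of the square meet, at its underside. Seated, it is at frame_corner and the square's axes are parallel to the frame's.
- spacer: A dark wooden block, 90 x 36 x 24 mm (x, y, z), lying flat in the inside corner of the frame, about 0.07 kg. Origin at the centre of its underside. An upright 24 mm through hole is centred at x = -24 mm.
- spacer_hole (a point): Centre of the spacer's hole, at half its thickness (12 mm above its underside).
- peg_stand: Stand fixed to the bench: a round wooden base 96 mm across and 30 mm high, with an upright steel peg of 12 mm diameter in its middle that rises 35 mm above the base, to 65 mm above the bench. Origin at the centre of its underside.
- peg_foot (a point): Foot of the peg, in the centre of the base's top, 30 mm above the bench. The spacer hangs when it lies on the base with the peg through its hole.
- tin: A short round tin, 75 mm across and 58 mm high, a bystander. Origin at the centre of its underside.
- clay_pot: A small clay pot, 66 mm across and 58 mm high, a bystander. Origin at the centre of its underside.
Mind the look-alikes: they are no part of the job. Leave any green or white look-alike of the spacer alone. Leave any pink look-alike of the peg_stand alone.

How it is judged:
On the way, in this order (a step that is already met when the one before it is completed fails the run):
1. the spacer hangs on the peg, fully down on the base, and is let go (horizontal distance between spacer_hole and peg_foot below 0.009 m and z of spacer_hole in the frame of peg_foot between 0 and 0.022 m and angle between spacer's own z axis and vertical below 0.3 rad and contact force between spacer and the arm below 0.05 N and contact force between spacer and the fingers below 0.05 N), for 0.2 s.
2. the square, gripped and flat on the bench, presses on both the rail and the side, and the side stands square (contact force between square and rail above 1 N and contact force between square and side above 1 N and angle between the x axis of each of square, side and the x axis of frame, either way round below 0.035 rad and horizontal distance between square_corner and frame_corner below 0.006 m and height (world z) of square below 0.008 m and angle between square's own z axis and vertical below 0.05 rad and contact force between square and the fingers above 2 N), for 0.3 s.
At the end, for the whole second after the job is handed in: Spacer let go on the peg (hole within 9 mm of its axis, 10 mm of fully down). Square gripped over 2 N, flat (8 mm), at rest, pressing rail and side over 1 N each, corner within 6 mm of the frame corner; square and side within 0.035 rad of the frame axes (all of step 1 and all of step 2 and linear speed of square below 0.01 m/s and linear speed of spacer below 0.02 m/s); the arm keeps its last pose, push and grip.
It fails at once if the tin or the clay pot is pushed more than 30 mm (distance of any of tin, clay_pot from where it was at the start of the episode above 0.03 m).
It fails at once if the square is pressed on the rail or the side with more than 50 N (contact force between square and rail above 50 N or contact force between square and side above 50 N).
It also fails if it takes over 72 s, if anything falls off the work surface, if the arm or the gripper's body presses on something with over 40 N, if the wrist force passes 120 N, or if a joint passes its speed limit or range.

## Robot

A 6-joint arm with a two-finger parallel gripper is mounted at the origin on the work surface; the furniture and walls round the work are solid. World frame = base frame: x ahead of the robot, y to its left, z up, the work surface at z = 0. Lengths are in m, angles in rad, forces in N, time in s.
With the tool pointing down it reaches from about 0.35 to 0.775 m from the base axis. Payload 7.3 kg.
Tool frame: the origin (TCP) lies midway between the tips of the shut fingers; the grasp point (between the pads) lies 19 mm behind it (r.grip_depth is the distance from the TCP to the grasp point, in m); x points along the fingers, y is the direction in which the jaws open and shut, and the axes are right-handed (so a half turn about x gives the same grasp; the last joint's range is limited). The gripper opens to 92 mm and grips with 3 to 60 N. Pads are 19 mm wide; open, the fingers measure 130 mm over their backs; the gripper's body (75 mm by 190 mm) begins 47 mm behind the grasp point.
Start: joints at [1.1, 0.342, 1.524, -0, 1.275, -0.146], TCP at [0.168, 0.498, 0.227] pointing down, gripper open.
Joint ranges: [-2.53, 2.53], [-0.77, 2.02], [0.04, 2.7], [-1, 4.14], [0.28, 2.66], [-3.11, 3.11]. Speed limits (rad/s): [2.57, 2.57, 3.14, 3.14, 3.14, 3.14].

## Interface

Orientations are given as [roll, pitch, yaw] about the fixed x, y, z axes, in that order (R = Rz(yaw) Ry(pitch) Rx(roll)).
In Python, from bench import r, capture gives the robot as it stands.
- The arm moves only by the tool play_rows, never from a script. Its argument "targets" is a list of rows, each a list of 6 numbers: the shift along the world's x, y, z in mm, then the turn, a rotation vector about the world's x, y, z in rad. A call has exactly 10 rows; each row is the pose to reach, as a shift and turn from the pose measured when the call began; what a row does not reach only later rows make up. A row lasts 1/12 s, in which the tool goes at most 41.7 mm and 7.16 degrees, less where a joint would pass 70% of its speed; a pose out of reach is approached as far as the arm can. A call with a gripper value outside its range is refused whole. "gripper" is the opening, from -1 (shut) to 1 (fully open), so that 0 is half open, set as the call begins (left out, the last holds). The fingers move at their own pace and stop on an object; "squeeze" is the grip in N (left out, the last holds). Time passes only in rows, so rows that repeat a pose let the fingers close, or fill a call up. It gives the time, the measured TCP pose, the force and the opening at its end, in the units of the state.
- r.observe(): the state, without advancing time (a new reading comes with each control period).
- capture(name): name is "side" or "top" or "wrist"; returns a dict with "img" (400x640x3 uint8, blue, green, red), "fov_y" (degrees; the focal length in pixels is half the picture's height over the tangent of half this angle, whatever the lens; pixels are square), "cx", "cy" (the principal point, pixels), "R" (3x3) and "t" (3): a world point X has camera coordinates R X + t. Camera axes: x right, y down, z forward; pixel columns grow to the right and rows downward; lengths in m; the calibration is good to about 2 mm. A picture is of the moment at which its call begins. There is no depth.
- r.job_done(): hands the job in, once; it reports no verdict.
The state is a dict: "clock": time; "qpos": joint angles; "joint_velocities": joint speeds; "joint_torque": joint torques, N m; "ee_pos": TCP position; "tcp_rot": TCP orientation; "ft_force": force on the tool from outside, world axes, zero at the start; "torque": the same for the moment, N m; "gripper_width": finger opening in m.
Only numpy, scipy, OpenCV 4.12 (cv2) and the standard library are available. Lean on these libraries where they do the work, as an engineer would, in place of code of your own. Each camera call takes 0.05 s, during which the arm holds its last target. There are 200 camera calls.

## Working session

There is one attempt and no reset: what is moved stays moved. The work goes in short steps, Python scripts to look and compute and a tool call to move; the robot and the scene stay as the last step left them, time stands still between calls to the robot, and variables do not carry over. Pictures are saved under pics/ and viewed, about 8 in all and at most 12, crops included, and the job is handed in when it is done.

Besides the shell and the picture viewer there is one more tool, called after "Call:" as name([rows], argument=value, ...), one row to a line, values as JSON. play_rows: Moves the arm, as the interface text tells. Its arguments: {"type":"object","properties":{"targets":{"type":"array"},"gripper":{"type":"number"},"squeeze":{"type":"number"}},"required":["targets"]}

```bash
ls; mkdir -p pics; python3 - <<'E'
from bench import r, capture
import cv2,pickle
s=r.observe(); print({k:s[k] for k in('clock','ee_pos','tcp_rot','gripper_width','ft_force')})
d={}
for n in('top','side'):
    c=capture(n); d[n]=c; cv2.imwrite(f'pics/{n}0.png',c['img']); print(n,c['fov_y'],c['cx'],c['cy'],c['R'],c['t'])
pickle.dump(d,open('c0.pkl','wb'))
E
```

```text
pics
{'clock': 0.0, 'ee_pos': array([0.1673359 , 0.49719273, 0.22603354]), 'tcp_rot': array([-1.7242686 ,  1.56924709, -2.04910773]), 'gripper_width': 0.09201519500745503, 'ft_force': array([0.43242164, 0.73015157, 0.33881846])}
top 42.57027486861453 318.1262221979631 200.14679787342703 [[-1.70268626e-02 -9.99855005e-01  2.35110230e-04]
 [-9.97324964e-01  1.69670592e-02 -7.10987632e-02]
 [ 7.10844651e-02 -1.44507017e-03 -9.97469253e-01]] [0.02264376 0.55553393 1.66143876]
side 53.756479256232204 324.244179920113 196.8527398308079 [[ 0.99798231  0.06346411  0.00189975]
 [ 0.03037781 -0.45099393 -0.8920099 ]
 [-0.05575384  0.89026781 -0.45201187]] [-0.56343865  0.04786375  1.32445729]
```

View pics/top0.png

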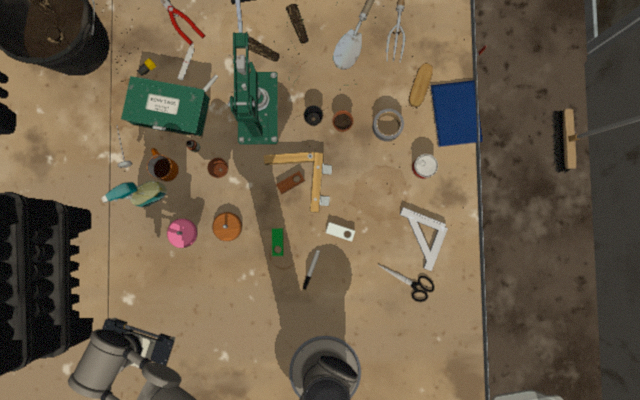

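View pics/side0.png

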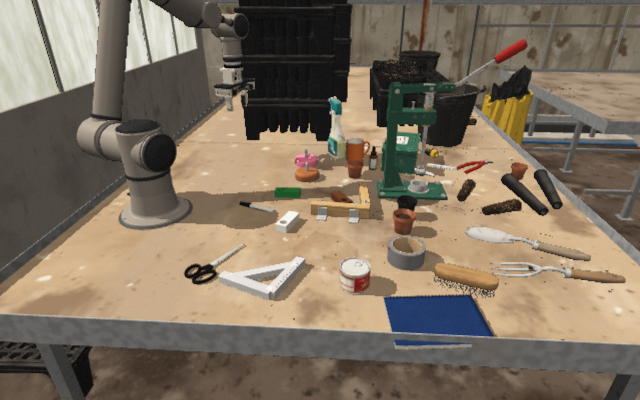

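```bash
python3 - <<'E'
import cv2
i=cv2.imread('pics/top0.png')
a=cv2.resize(i[130:260,150:350],None,fx=4,fy=4,interpolation=cv2.INTER_CUBIC)
b=cv2.resize(i[145:275,380:460],None,fx=4,fy=4,interpolation=cv2.INTER_CUBIC)
cv2.imwrite('pics/a.png',a)
cv2.imwrite('pics/b.png',b)
E
```

```text
(no output)
```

View pics/a.png

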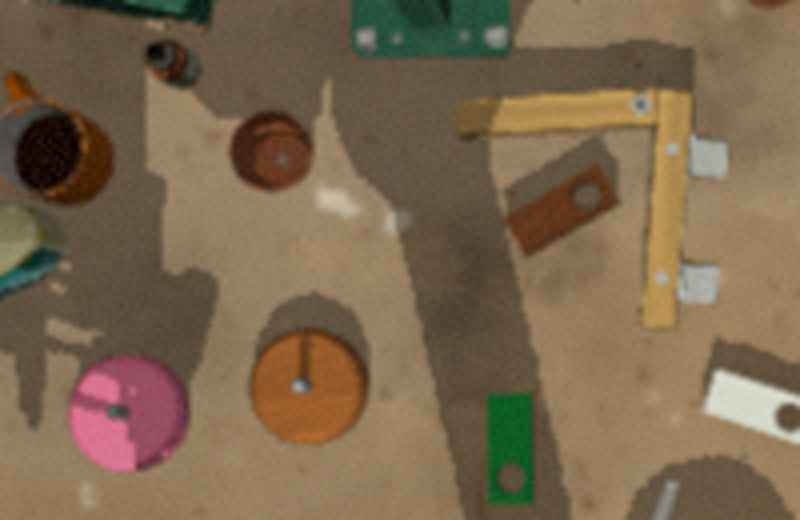

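View pics/b.png

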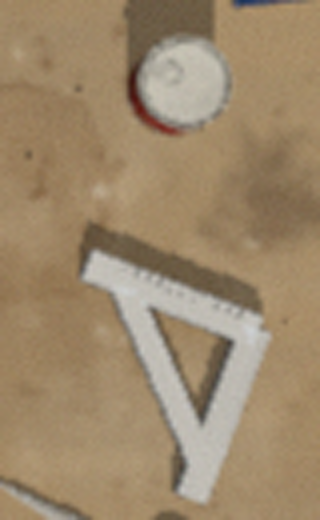

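```bash
cat > h.py <<'E'
import numpy as np, cv2, pickle
from scipy.spatial.transform import Rotation as Ro
def f(c): return 200/np.tan(np.radians(c['fov_y'])/2)
def px2w(c,u,v,z):
    u,v=np.broadcast_arrays(np.asarray(u,float),np.asarray(v,float))
    d=np.stack([(u-c['cx'])/f(c),(v-c['cy'])/f(c),np.ones_like(u)],-1)@c['R']
    o=-c['R'].T@c['t']; return o+d*((z-o[2])/d[...,2])[...,None]
def w2px(c,X):
    Y=np.asarray(X)@c['R'].T+c['t']; return Y[...,:2]/Y[...,2:]*f(c)+[c['cx'],c['cy']]
E
python3 - <<'E'
from h import *
from bench import r
c=pickle.load(open('c0.pkl','rb'))['top']
P=lambda a,z,o:(px2w(c,(a[:,0]+.5)/4-.5+o[0],(a[:,1]+.5)/4-.5+o[1],z)*1000).round(1)
A=lambda l:np.array(l,float)
a0=(150,130);b0=(380,145)
print('spacer corners,hole',P(A([[505,215],[600,165],[620,205],[527,255],[588,195]]),.024,a0))
print('pegtop',P(A([[301,386]]),.065,a0),'base',P(A([[308,387]]),.03,a0),'pot',P(A([[278,150]]),.058,a0))
print('rail tr,br,bl,inner',P(A([[690,93],[675,328],[643,328],[655,128]]),.04,a0))
print('side inner l/r',P(A([[460,138],[655,127],[640,104]]),.04,a0))
print('square corner,legends', P(A([[270,328],[92,247],[80,275],[178,490],[208,502],[115,290],[200,450],[150,305],[235,340],[202,425]]),.022,b0))
print('tin',P(A([[183,80]]),.058,b0))
s=r.observe(); print(Ro.from_euler('xyz',s['tcp_rot']).as_matrix().round(3))
E
```

```text
spacer corners,hole [[612.9 150.6  24. ]
 [652.8  72.2  24. ]
 [619.6  56.3  24. ]
 [579.8 133.   24. ]
 [628.2  82.4  24. ]]
pegtop [[475.  310.7  65. ]] base [[474.9 311.3  30. ]] pot [[664.9 329.7  58. ]]
rail tr,br,bl,inner [[708.5  -2.4  40. ]
 [517.2  13.   40. ]
 [517.7  38.9  40. ]
 [680.3  26.5  40. ]]
side inner l/r [[674.8 185.2  40. ]
 [681.1  26.5  40. ]
 [700.2  38.4  40. ]]
square corner,legends [[ 462.  -405.6   22. ]
 [ 530.6 -262.5   22. ]
 [ 507.9 -252.1   22. ]
 [ 332.3 -326.5   22. ]
 [ 322.2 -350.5   22. ]
 [ 495.1 -280.3   22. ]
 [ 364.2 -345.4   22. ]
 [ 482.4 -308.5   22. ]
 [ 452.8 -376.8   22. ]
 [ 384.3 -347.7   22. ]]
tin [[ 661.8 -333.6   58. ]]
[[-0.001  0.319  0.948]
 [-0.001  0.948 -0.319]
 [-1.    -0.001 -0.   ]]
```

Call:
play_rows([
  [30, -26, -5, 0, 0, -0.06],
  [60, -52, -10, 0, 0, -0.12],
  [90, -79, -15, 0, 0, -0.18],
  [120, -105, -20, 0, 0, -0.24],
  [150, -131, -25, 0, 0, -0.3],
  [180, -158, -30, 0, 0, -0.36],
  [210, -184, -35, 0, 0, -0.42],
  [240, -210, -40, 0, 0, -0.48],
  [270, -237, -45, 0, 0, -0.54],
  [300, -263, -50, 0, 0, -0.6],
], gripper=0.3, squeeze=15)

```text
clock: 0.93
ee_pos: [0.4684, 0.2325, 0.1756]
tcp_rot: [-1.797, 1.569, -2.725]
ft_force: [-0.3, 0.6, 0.2]
gripper_width: 0.0598
```

Call:
play_rows([
  [30, -26, -5, 0, 0, -0.04],
  [60, -52, -10, 0, 0, -0.08],
  [90, -79, -15, 0, 0, -0.12],
  [120, -105, -20, 0, 0, -0.16],
  [149, -131, -24, 0, 0, -0.171],
  [149, -131, -24, 0, 0, -0.171],
  [149, -131, -24, 0, 0, -0.171],
  [149, -131, -24, 0, 0, -0.171],
  [149, -131, -24, 0, 0, -0.171],
  [149, -131, -24, 0, 0, -0.171],
])

```text
clock: 1.77
ee_pos: [0.6166, 0.1027, 0.152]
tcp_rot: [-1.865, 1.569, -2.962]
ft_force: [-0.6, -0.0, 0.3]
gripper_width: 0.0599
```

```bash
cat > look.py <<'E'
import sys
from h import *
from bench import r,capture
n,tag=sys.argv[1:3]
c=capture(n); pickle.dump(c,open(tag+'.pkl','wb')); cv2.imwrite(f'pics/{tag}.png',c['img'])
s=r.observe(); M=Ro.from_euler('xyz',s['tcp_rot']).as_matrix()
print(s['clock'],(s['ee_pos']*1000).round(1),'jaw deg',np.degrees(np.arctan2(M[1,1],M[0,1])).round(2),'tilt',M[:,0].round(3),s['gripper_width'],s['ft_force'].round(2),s['qpos'].round(2))
E
python3 look.py wrist w1
```

```text
1.8167 [616.7 102.6 152.1] jaw deg 27.13 tilt [-0.002 -0.    -1.   ] 0.05928683378035709 [ 0.    0.74 -0.12] [ 0.04  0.59  1.33 -0.    1.22 -0.43]
```

View pics/w1.png

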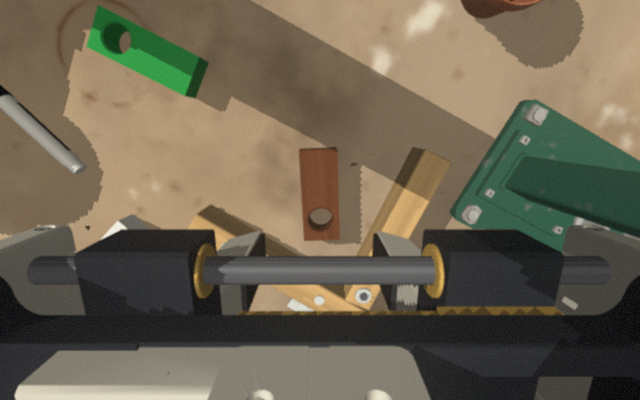

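```bash
python3 - <<'E'
from h import *
c=pickle.load(open('w1.pkl','rb'))
im=c['img']
crop=im[140:310,180:460]; cv2.imwrite('pics/w1c.png',cv2.resize(crop,None,fx=2.8,fy=2.8,interpolation=cv2.INTER_CUBIC))
h=cv2.cvtColor(im,cv2.COLOR_BGR2HSV)
m=((h[...,0]<12)&(h[...,1]>110)&(h[...,2]<150)).astype(np.uint8); m[:,:280]=0;m[:,360:]=0;m[:140]=0;m[260:]=0
cs,_=cv2.findContours(m,0,2); k=max(cs,key=cv2.contourArea); R=cv2.minAreaRect(k); b=cv2.boxPoints(R); print(R)
print((px2w(c,b[:,0],b[:,1],.024)*1000).round(1))
print(w2px(c,np.array([[.6163,.103,.024],[.6282,.0824,.024]])))
E
```

```text
((319.1810607910156, 193.78648376464844), (91.23114776611328, 37.292240142822266), 88.66777801513672)
[[578.2 137.   24. ]
 [608.8 153.6  24. ]
 [653.2  74.8  24. ]
 [620.3  56.8  24. ]]
[[319.05843041 198.33842219]
 [320.22718996 221.67027056]]
```

View pics/w1c.png

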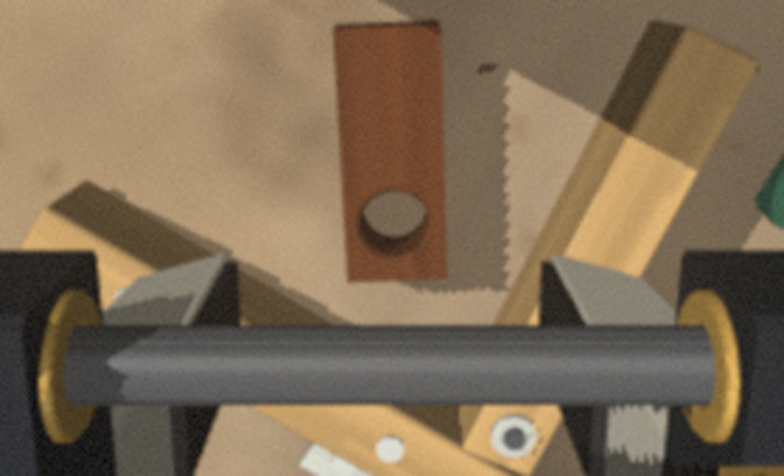

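Call:
play_rows([
  [-0.5, 0.5, -30, 0, 0, 0],
  [-1, 1.5, -60, 0, 0, 0],
  [-1, 1.5, -90, 0, 0, 0],
  [-1, 1.5, -115, 0, 0, 0],
  [-1, 1.5, -130, 0, 0, 0],
  [-1, 1.5, -140, 0, 0, 0],
  [-1, 1.5, -147, 0, 0, 0],
  [-1, 1.5, -147, 0, 0, 0],
  [-1, 1.5, -147, 0, 0, 0],
  [-1, 1.5, -147, 0, 0, 0],
])

```text
clock: 2.65
ee_pos: [0.6166, 0.1043, 0.0065]
tcp_rot: [0.728, 1.57, -0.369]
ft_force: [-1.0, -0.3, -0.2]
gripper_width: 0.0596
```

Call:
play_rows([
  [0, 0, 0, 0, 0, 0],
  [0, 0, 0, 0, 0, 0],
  [0, 0, 0, 0, 0, 0],
  [0, 0, 0, 0, 0, 0],
  [0, 0, 0, 0, 0, 0],
  [0, 0, 0, 0, 0, 0],
  [0, 0, 10, 0, 0, 0],
  [0, 0, 30, 0, 0, 0],
  [0, 0, 60, 0, 0, 0],
  [0, 0, 95, 0, 0, 0],
], gripper=-1, squeeze=15)

```text
clock: 3.48
ee_pos: [0.6152, 0.1042, 0.1012]
tcp_rot: [-1.901, 1.567, -2.998]
ft_force: [0.6, 0.4, -0.1]
gripper_width: 0.0359
```

```bash
python3 look.py wrist w2; python3 look.py top t2; python3 - <<'E'
from h import *
im=pickle.load(open('w2.pkl','rb'))['img'][120:300,220:420]
t=pickle.load(open('t2.pkl','rb'))['img'][130:250,190:350]
cv2.imwrite('pics/m2.png',np.vstack([cv2.resize(im,(500,450)),cv2.resize(t,(500,150*5//2))])[:600] if 0 else np.hstack([cv2.resize(im,(400,360)),cv2.resize(t,(400,360))]))
E
```

```text
3.5333 [619.7 104.5 110.2] jaw deg 27.15 tilt [ 0.01  0.   -1.  ] 0.03647062722049595 [3.23 1.45 4.7 ] [ 0.05  0.63  1.39 -0.    1.12 -0.43]
3.5833 [620.1 104.5 108.2] jaw deg 27.15 tilt [ 0.012  0.    -1.   ] 0.036025425264159874 [ 0.67  0.12 -0.29] [ 0.05  0.63  1.39 -0.    1.11 -0.43]
```

View pics/m2.png

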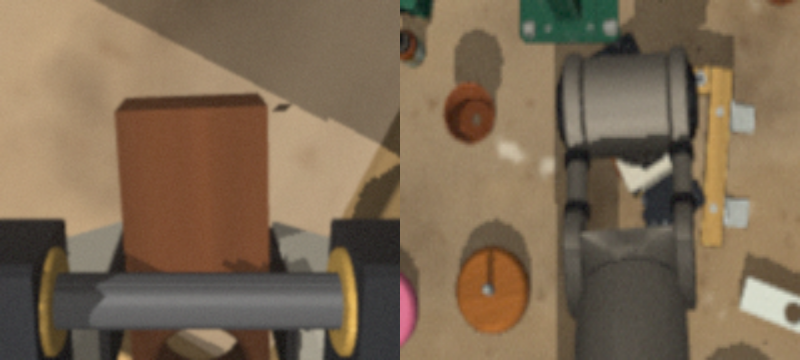

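Call:
play_rows([
  [-8, 12, 5, 0, 0, 0],
  [-25, 38, 10, 0, 0, 0],
  [-45, 68, 15, 0, 0, 0],
  [-65, 98, 15, 0, 0, 0],
  [-85, 128, 15, 0, 0, 0],
  [-105, 158, 15, 0, 0, 0],
  [-125, 188, 15, 0, 0, 0],
  [-142, 213, 15, 0, 0, 0],
  [-152, 226, 15, 0, 0, 0],
  [-154, 228, 15, 0, 0, 0],
])

```text
clock: 4.42
ee_pos: [0.4629, 0.3353, 0.1229]
tcp_rot: [1.135, 1.561, 0.042]
ft_force: [-0.3, 0.9, -0.4]
gripper_width: 0.0361
```

Call:
play_rows([
  [0, 0, 0, 0, 0, 0],
  [0, 0, 0, 0, 0, 0],
  [0, 0, 0, 0, 0, 0],
  [0, 0, 0, 0, 0, 0],
  [0, 0, 0, 0, 0, 0],
  [0, 0, 0, 0, 0, 0],
  [0, 0, 0, 0, 0, 0],
  [0, 0, 0, 0, 0, 0],
  [0, 0, 0, 0, 0, 0],
  [0, 0, 0, 0, 0, 0],
])

```text
clock: 5.25
ee_pos: [0.4629, 0.3352, 0.1229]
tcp_rot: [1.136, 1.561, 0.042]
ft_force: [-0.7, -0.2, -0.8]
gripper_width: 0.036
```

```bash
python3 look.py wrist w3; python3 - <<'E'
from h import *
from bench import r
c=pickle.load(open('w3.pkl','rb')); im=c['img']; s=r.observe(); z=s['ee_pos'][2]
h=cv2.cvtColor(im,cv2.COLOR_BGR2HSV)
cv2.imwrite('pics/w3c.png',cv2.resize(im[100:400,200:460],None,fx=2,fy=2))
for v in (.022,.0195,.017):
  print(v,(px2w(c,[279.5,353],[175,174],z+v)*1000).round(1))
E
```

```text
5.3 [462.9 335.3 122.9] jaw deg 27.38 tilt [ 0.01  0.   -1.  ] 0.036333613476641366 [-0.53 -0.21 -0.79] [ 0.5   0.52  1.55 -0.01  1.07  0.02]
0.022 [[425.2 368.3 144.9]
 [454.7 384.1 144.9]]
0.0195 [[425.2 367.8 142.4]
 [455.1 383.9 142.4]]
0.017 [[425.1 367.3 139.9]
 [455.6 383.6 139.9]]
```

View pics/w3c.png

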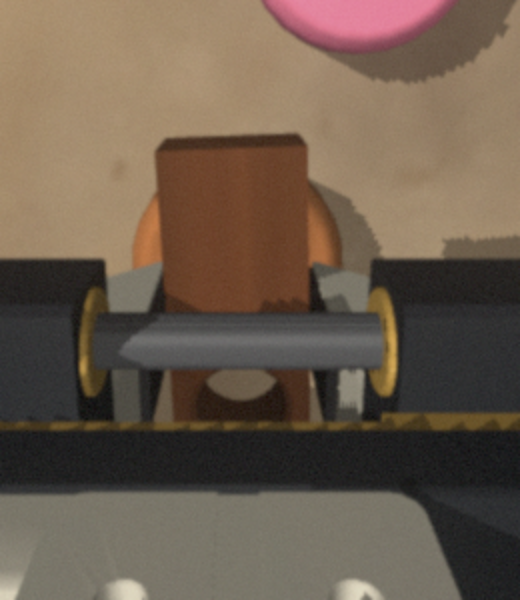

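```bash
python3 - <<'E'
from h import *
d=pickle.load(open('c0.pkl','rb'))
for n,(x0,x1,y0,y1) in (('top',(205,250,205,250)),('side',(285,330,155,190))):
  c=d[n]; h=cv2.cvtColor(c['img'],cv2.COLOR_BGR2HSV)[y0:y1,x0:x1]
  m=((h[...,0]<16)&(h[...,1]>150)).astype(np.uint8)
  k=max(cv2.findContours(m,0,1)[0],key=cv2.contourArea); k=cv2.convexHull(k)
  e=cv2.fitEllipse(k); ctr=np.array(e[0])+[x0,y0]
  print(n,e,ctr,'top-disk world',(px2w(c,*ctr,.03)*1000).round(1))
  print(' proj base,pegtop',w2px(c,np.array([[.475,.311,.03],[.475,.311,.0],[.475,.311,.065]])))
c=d['side']; g=c['img'][160:180,300:316].astype(int); print((g.max(2)-g.min(2)))
E
```

```text
top ((21.59922981262207, 21.211042404174805), (28.380327224731445, 28.768020629882812), 58.93477249145508) [226.59922981 226.2110424 ] top-disk world [475.4 311.4  30. ]
 proj base,pegtop [[226.73086304 226.3414674 ]
 [228.34248344 226.52505815]
 [224.77584701 226.11875809]]
side ((21.618391036987305, 19.17357063293457), (14.630970001220703, 24.117530822753906), 87.50325012207031) [306.61839104 174.17357063] top-disk world [478.7 273.8  30. ]
 proj base,pegtop [[306.65309318 170.38469913]
 [306.79028272 177.31764908]
 [306.48999593 162.14248867]]
[[ 85  88  90  89  91  91  92  92  91  90  89  89  91  89  85  81]
 [ 84  86  88  88  89  90  87  79  91  91  89  88  86  81  80  70]
 [ 99 100 100  97  85  71  37  34  71  85  84  81  79  74  72  64]
 [ 98  98  95  91  78  45  15  14  43  81  78  77  74  70  67  65]
 [ 94  91  88  84  70  40   9  10  35  76  75  73  72  70  66  59]
 [ 93  89  86  81  71  43   9   9  37  76  75  73  73  68  62  41]
 [ 78  80  83  77  72  46   9  13  43  76  72  68  52  46  39  37]
 [ 85  93 103 106 102  65   8  14  56 105 105 101  94  82  68  40]
 [111 117 122 123 114  71  10  14  61 116 116 118 118 115 113  96]
 [122 123 124 123 113  72   9  13  60 117 118 117 119 120 122 122]
 [125 124 125 123 120  89  26  23  52  92  90  93  92  95  95  98]
 [125 126 124 124 123 114  88  90  99 104 105 106 107 105 108 109]
 [124 124 124 123 119 120 118 116 119 117 120 119 119 119 120 118]
 [127 125 124 124 121 119 118 118 117 120 121 121 119 116 108  97]
 [129 128 125 126 125 119 120 119 117 116 114 110 103  94  86  77]
 [126 122 122 123 117 110 111 111 108 100  98  90  82  75  73  70]
 [112 110 111 112 103 102 102  97  89  87  82  77  71  69  66  61]
 [ 93  93  93  88  82  83  82  78  71  70  67  63  62  62  60  58]
 [ 86  85  76  71  70  67  66  63  61  63  63  61  62  60  60  60]
 [ 86  81  72  71  67  62  62  60  62  61  60  63  60  59  60  58]]
```

Call:
play_rows([
  [2.6, -3.2, 0, 0, 0, 0],
  [2.6, -3.2, 0, 0, 0, 0],
  [2.6, -3.2, -15, 0, 0, 0],
  [2.6, -3.2, -30, 0, 0, 0],
  [2.6, -3.2, -45, 0, 0, 0],
  [2.6, -3.2, -60, 0, 0, 0],
  [2.6, -3.2, -72, 0, 0, 0],
  [2.6, -3.2, -80, 0, 0, 0],
  [2.6, -3.2, -84, 0, 0, 0],
  [2.6, -3.2, -86, 0, 0, 0],
])

```text
clock: 6.13
ee_pos: [0.4653, 0.3318, 0.0368]
tcp_rot: [1.064, 1.562, -0.029]
ft_force: [-4.1, -4.2, 12.4]
gripper_width: 0.0361
```

```bash
python3 look.py side s4
```

```text
6.1833 [465.4 331.9  37.1] jaw deg 27.38 tilt [ 0.01 -0.   -1.  ] 0.03600173548639094 [-0.06  0.08  0.32] [ 0.49  0.63  1.62 -0.01  0.88  0.01]
```

Call:
play_rows([
  [0, 0, 0, 0, 0, 0],
  [0, 0, 0, 0, 0, 0],
  [0, 0, 0, 0, 0, 0],
  [0, 0, 0, 0, 0, 0],
  [0, 0, 0, 0, 0, 0],
  [0, 0, 0, 0, 0, 0],
  [0, 0, 20, 0, 0, 0],
  [0, 0, 45, 0, 0, 0],
  [0, 0, 75, 0, 0, 0],
  [0, 0, 100, 0, 0, 0],
], gripper=0.3)

```text
clock: 7.02
ee_pos: [0.4655, 0.3319, 0.1387]
tcp_rot: [1.11, 1.561, 0.017]
ft_force: [0.7, 0.0, 0.5]
gripper_width: 0.0596
```

Call:
play_rows([
  [-5, -15, 5, 0, 0, 0],
  [-8, -40, 15, 0, 0, 0],
  [-10, -75, 25, 0, 0, 0],
  [-10, -110, 25, 0, 0, 0],
  [-10, -145, 25, 0, 0, 0],
  [-10, -180, 25, 0, 0, 0],
  [-10, -215, 25, 0, 0, 0],
  [-10, -250, 25, 0, 0, 0],
  [-10, -280, 25, 0, 0, 0],
  [-10, -300, 25, 0, 0, 0],
])

```text
clock: 7.85
ee_pos: [0.4553, 0.0294, 0.1639]
tcp_rot: [1.053, 1.56, -0.042]
ft_force: [0.3, -0.1, 0.3]
gripper_width: 0.0595
```

```bash
python3 look.py top t5;python3 look.py side s5; python3 - <<'E'
from h import *
t=pickle.load(open('t5.pkl','rb'))['img']; s=pickle.load(open('s5.pkl','rb'))['img']
R=lambda i,w,h:cv2.resize(i,(w,h),interpolation=cv2.INTER_CUBIC)
a=R(t[190:260,180:260],400,350); b=R(s[145:215,270:350],400,350)
cv2.imwrite('pics/m5.png',np.hstack([a,b]))
E
```

```text
7.9 [455.6  27.4 163.9] jaw deg 27.24 tilt [ 0.011 -0.002 -1.   ] 0.05968098719992802 [ 0.3  -2.43 -0.04] [-0.11  0.28  1.81 -0.    1.04 -0.58]
7.95 [455.6  29.4 163.9] jaw deg 27.16 tilt [ 0.01  -0.001 -1.   ] 0.059750945642056054 [ 0.62  0.05 -0.06] [-0.1   0.28  1.81  0.    1.04 -0.58]
```

View pics/m5.png

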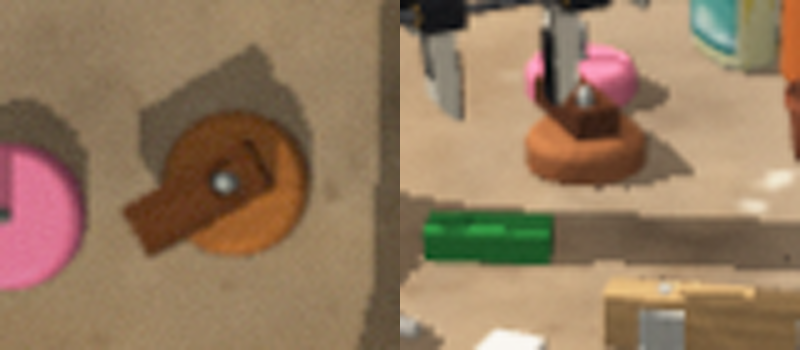

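```bash
cat > fit.py <<'E'
from h import *
from scipy.optimize import minimize
S=8
L=72.1
sq=np.array([[L-10,L],[L-160,L],[L-160,L-26],[-78+22+7.8-0,L-26],[L-26,-78+30],[L-26,L-160],[L,L-160],[L,L-10]])/1e3 # placeholder outer
def tf(P,x,y,a): 
    R=np.array([[np.cos(a),-np.sin(a)],[np.sin(a),np.cos(a)]]); return P@R.T+[x,y]
def fill(m,c,P,z,box,val=1):
    p=w2px(c,np.c_[P,np.full(len(P),z)]); p=(p-[box[0],box[1]]+.5)*S-.5
    cv2.fillPoly(m,[np.round(p*16).astype(np.int32)],val,shift=4)
def render(c,polys,zs,box):
    w,h=(box[2]-box[0])*S,(box[3]-box[1])*S; out=np.zeros((h,w),np.float32)
    for z in zs:
        for P in polys: fill(out,c,P,z,box)
    return cv2.resize(out,(box[2]-box[0],box[3]-box[1]),interpolation=cv2.INTER_AREA)
def sqpolys(x,y,a):
    l1=np.array([[L-10,L],[L-160,L],[L-160,L-26],[L-26,L-26],[L-26,L-160],[L,L-160],[L,L-10]])/1e3
    u=np.array([-1,1])/2**.5; v=np.array([1,1])/2**.5
    b=np.array([u*88+v*11,u*88-v*11,-u*88-v*11,-u*88+v*11])/1e3
    return [tf(l1,x,y,a),tf(b,x,y,a)]
def frpolys(x,y,a,s):
    rail=np.array([[0,28],[28,28],[28,-165],[0,-165]])/1e3
    side=tf(np.array([[-151,14],[13,14],[13,-14],[-151,-14]])/1e3,-.014,.014,s)
    return [tf(rail,x,y,a),tf(side,x,y,a)]
def fit(c,fn,p0,zs,box,mask,step):
    m=mask[box[1]:box[3],box[0]:box[2]].astype(np.float32)
    cost=lambda p:np.abs(render(c,fn(*p),zs,box)-m).mean()
    p0=np.array(p0,float)
    for k in (1,.3):
        sim=np.vstack([p0]+[p0+k*np.array(step)*e for e in np.eye(len(p0))])
        r=minimize(cost,p0,method='Nelder-Mead',options=dict(initial_simplex=sim,xatol=1e-5,fatol=1e-6,maxiter=400)); p0=r.x
    return p0,r.fun,m.mean()
E
python3 - <<'E'
from fit import *
c=pickle.load(open('c0.pkl','rb'))['top']; h=cv2.cvtColor(c['img'],cv2.COLOR_BGR2HSV).astype(int)
ms=(h[...,1]<45)&(h[...,2]>125)
p,e,m=fit(c,sqpolys,[.425,-.310,-1.15],[.0,.011,.022],(395,203,452,273),ms,[.005,.005,.05]); print('square',p,e,m)
print('corner',tf(np.array([[.0721,.0721]]),*p))
mf=(h[...,0]>10)&(h[...,0]<28)&(h[...,1]>112)
for nm,mm in(('f',mf),('s',ms)): cv2.imwrite(f'pics/{nm}mask.png',mm.astype(np.uint8)*255)
p,e,m=fit(c,frpolys,[.681,.027,-1.6,.1],[.04],(262,148,326,216),mf,[.005,.005,.05,.05]); print('frame',p,e,m)
a=cv2.resize(np.hstack([ms[203:273,395:452],]).astype(np.uint8)*255,(400,490),interpolation=0)
b=cv2.resize(mf[146:216,262:328].astype(np.uint8)*255,(400,424),interpolation=0); b=cv2.copyMakeBorder(b,0,66,0,0,cv2.BORDER_CONSTANT)
cv2.imwrite('pics/mk.png',np.hstack([a,b]))
E
```

```text
square [ 0.4181828  -0.33222804 -1.00452469] 0.28431233763694763 0.2639098
corner [[ 0.51770939 -0.35439285]]
frame [ 0.6841909   0.02595603 -1.67277144  0.1623944 ] 0.11132453382015228 0.29756433
```

View pics/mk.png

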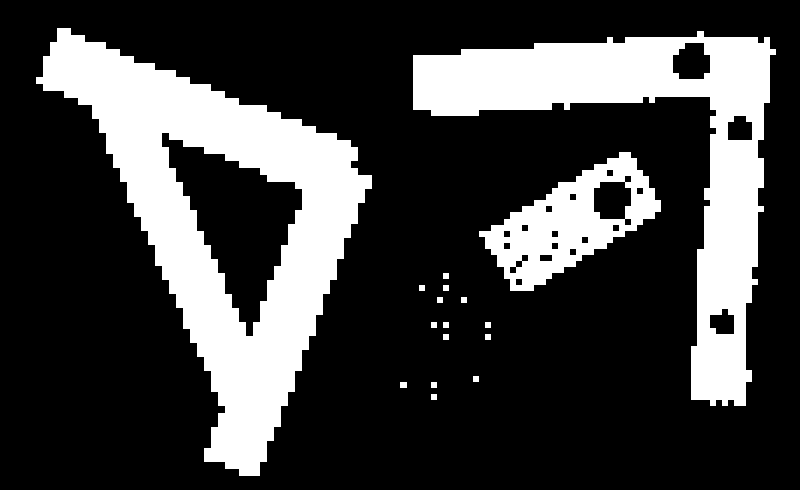

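```bash
cat > masks.py <<'E'
from fit import *
def biggest(m,box):
    z=np.zeros(m.shape,np.uint8); z[box[1]:box[3],box[0]:box[2]]=m[box[1]:box[3],box[0]:box[2]]
    k=max(cv2.findContours(cv2.morphologyEx(z,cv2.MORPH_OPEN,np.ones((2,2),np.uint8)),0,1)[0],key=cv2.contourArea)
    o=np.zeros_like(z); cv2.drawContours(o,[k],-1,1,-1); return o
E
python3 - <<'E'
from masks import *
c=pickle.load(open('c0.pkl','rb'))['top']; h=cv2.cvtColor(c['img'],cv2.COLOR_BGR2HSV).astype(int)
ms=(h[...,1]<45)&(h[...,2]>125)
for zs in ([.022],[0,.011,.022]):
  p,e,m=fit(c,sqpolys,[.425,-.310,-1.99],zs,(395,203,452,273),ms,[.005,.005,.05]); print('square',p,e,m,tf(np.array([[.0721,.0721]]),*p))
mf=(h[...,0]>10)&(h[...,0]<28)&(h[...,1]>112)
box=(258,146,330,220); mf=biggest(mf,box)
for zs in ([.04],[0.01,.025,.04]):
  p,e,m=fit(c,frpolys,[.681,.027,-1.6,.1],zs,box,mf,[.005,.005,.05,.05]); print('frame',p,e,m)
E
```

```text
square [ 0.42904269 -0.31584673 -1.96327026] 0.02053571492433548 0.2639098 [[ 0.46808414 -0.41004113]]
square [ 0.42913567 -0.31759154 -1.96894652] 0.025849780067801476 0.2639098 [[ 0.46764182 -0.41200603]]
frame [ 0.68086562  0.02321878 -1.66924293  0.1586935 ] 0.028420021757483482 0.1890015
frame [ 0.68152535  0.02315499 -1.66757697  0.15420818] 0.019613362848758698 0.1890015
```

Call:
play_rows([
  [-2, -15, 0, 0, 0, -0.08],
  [-3, -40, 0, 0, 0, -0.18],
  [-5, -68, 0, 0, 0, -0.28],
  [-7, -96, 0, 0, 0, -0.38],
  [-9, -124, 0, 0, 0, -0.48],
  [-11, -152, 0, 0, 0, -0.58],
  [-13, -180, 0, 0, 0, -0.68],
  [-15, -208, 0, 0, 0, -0.78],
  [-17, -236, 0, 0, 0, -0.88],
  [-19, -260, 0, 0, 0, -0.98],
], gripper=0)

```text
clock: 8.78
ee_pos: [0.4368, -0.2315, 0.1639]
tcp_rot: [1.075, 1.56, -1.006]
ft_force: [-0.4, 0.6, -0.1]
gripper_width: 0.0463
```

Call:
play_rows([
  [-1, -20, 0, 0, 0, -0.1],
  [-3, -40, 0, 0, 0, -0.2],
  [-5, -60, 0, 0, 0, -0.3],
  [-6, -75, 0, 0, 0, -0.4],
  [-7, -83, 0, 0, 0, -0.5],
  [-7, -86, 0, 0, 0, -0.6],
  [-7, -86, 0, 0, 0, -0.676],
  [-7, -86, 0, 0, 0, -0.676],
  [-7, -86, 0, 0, 0, -0.676],
  [-7, -86, 0, 0, 0, -0.676],
])

```text
clock: 9.62
ee_pos: [0.4302, -0.317, 0.1639]
tcp_rot: [1.076, 1.56, -1.678]
ft_force: [0.0, 0.9, -0.3]
gripper_width: 0.0459
```

```bash
python3 look.py wrist w6; python3 - <<'E'
from fit import *
c=pickle.load(open('w6.pkl','rb')); im=c['img'].copy()
for P in sqpolys(.429,-.317,-1.967):
    p=w2px(c,np.c_[P,np.full(len(P),.022)]); cv2.polylines(im,[np.round(p).astype(int)],True,(0,0,255),1)
cv2.imwrite('pics/w6o.png',im)
E
```

```text
9.6667 [ 430.1 -317.   163.9] jaw deg -67.85 tilt [-0.001 -0.011 -1.   ] 0.04575111544863794 [-0.3  -0.47 -0.06] [-0.77  0.41  1.6  -0.01  1.12  0.41]
```

View pics/w6o.png

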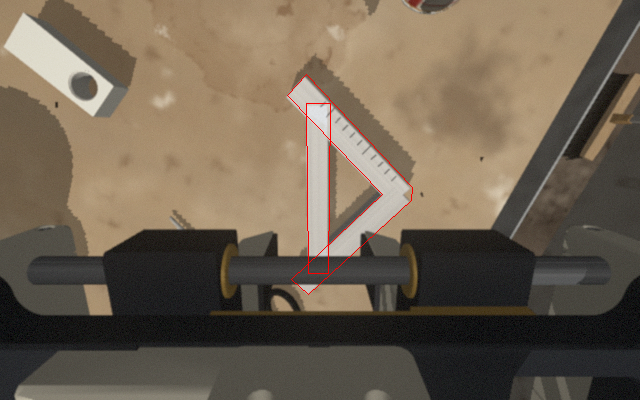

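Call:
play_rows([
  [-1, 0, -30, 0.011, 0, 0.002],
  [-1, 0, -60, 0.011, 0, 0.002],
  [-1, 0, -90, 0.011, 0, 0.002],
  [-1, 0, -115, 0.011, 0, 0.002],
  [-1, 0, -135, 0.011, 0, 0.002],
  [-1, 0, -148, 0.011, 0, 0.002],
  [-1, 0, -156, 0.011, 0, 0.002],
  [-1, 0, -159, 0.011, 0, 0.002],
  [-1, 0, -159, 0.011, 0, 0.002],
  [-1, 0, -159, 0.011, 0, 0.002],
])

```text
clock: 10.5
ee_pos: [0.4296, -0.3174, 0.0057]
tcp_rot: [0.819, 1.57, -1.934]
ft_force: [0.7, -0.0, 0.3]
gripper_width: 0.0458
```

Call:
play_rows([
  [0, 0, 0, 0, 0, 0],
  [0, 0, 0, 0, 0, 0],
  [0, 0, 0, 0, 0, 0],
  [0, 0, 0, 0, 0, 0],
  [0, 0, 0, 0, 0, 0],
  [0, 0, 0, 0, 0, 0],
  [0, 0, 0, 0, 0, 0],
  [0, 0, 0, 0, 0, 0],
  [0, 0, 0, 0, 0, 0],
  [0, 0, 0, 0, 0, 0],
], gripper=-1, squeeze=50)

```text
clock: 11.33
ee_pos: [0.4297, -0.3175, 0.0061]
tcp_rot: [1.379, 1.57, -1.373]
ft_force: [-1.6, 0.6, 5.3]
gripper_width: 0.0215
```

```bash
python3 look.py top t7
```

```text
11.3833 [ 429.7 -317.5    6.1] jaw deg -67.71 tilt [ 0.    -0.001 -1.   ] 0.021629005315623322 [-1.2  -0.02  5.37] [-0.78  0.63  1.74 -0.    0.76  0.4 ]
```

Call:
play_rows([
  [0, 0, 15, 0, 0, 0],
  [0, 0, 40, 0, 0, 0],
  [0, 0, 70, 0, 0, 0],
  [3, 8, 95, 0, 0, 0],
  [12, 35, 105, 0, 0, 0.03],
  [24, 70, 110, 0, 0, 0.06],
  [36, 105, 110, 0, 0, 0.09],
  [48, 140, 110, 0, 0, 0.12],
  [60, 175, 110, 0, 0, 0.15],
  [70, 205, 110, 0, 0, 0.18],
])

```text
clock: 12.22
ee_pos: [0.4995, -0.11, 0.1155]
tcp_rot: [-0.687, 1.57, 3.025]
ft_force: [0.3, 0.1, -3.9]
gripper_width: 0.0217
```

Call:
play_rows([
  [12, 35, 0, 0, 0, 0.02],
  [24, 70, 0, 0, 0, 0.04],
  [36, 105, 0, 0, 0, 0.06],
  [48, 140, 0, 0, 0, 0.08],
  [60, 175, 0, 0, 0, 0.1],
  [70, 205, 0, 0, 0, 0.118],
  [77, 225, 0, 0, 0, 0.118],
  [80, 233, 0, 0, 0, 0.118],
  [80, 233, 0, 0, 0, 0.118],
  [80, 233, 0, 0, 0, 0.118],
])

```text
clock: 13.05
ee_pos: [0.5788, 0.1225, 0.1147]
tcp_rot: [-0.449, 1.568, -2.902]
ft_force: [-0.2, -0.4, -3.3]
gripper_width: 0.0219
```

```bash
python3 look.py top t8; python3 look.py wrist w8; python3 - <<'E'
from masks import *
from bench import r
c=pickle.load(open('w8.pkl','rb')); im=c['img'].copy()
s=r.observe(); x,y,z=s['ee_pos']; M=Ro.from_euler('xyz',s['tcp_rot']).as_matrix(); a=np.arctan2(M[1,1],M[0,1])-np.pi/4
print(a)
def draw(P,z,col):
    p=w2px(c,np.c_[P,np.full(len(P),z)]); cv2.polylines(im,[np.round(p).astype(int)],True,col,1)
for P in sqpolys(x,y,a): draw(P,z+.016,(0,0,255))
for P in frpolys(.6812,.0232,-1.668,.155): draw(P,.04,(255,0,0))
cv2.imwrite('pics/w8o.png',im)
E
```

```text
13.1 [578.8 121.8 114.9] jaw deg -50.56 tilt [-0.003 -0.001 -1.   ] 0.021450422829134733 [-0.26 -0.07 -2.65] [ 0.08  0.57  1.48 -0.    1.09  0.96]
13.15 [579.  121.5 115.1] jaw deg -50.61 tilt [-0.002 -0.001 -1.   ] 0.021495742211271058 [-0.5  -1.09 -3.17] [ 0.08  0.57  1.48 -0.    1.09  0.96]
-1.6687026507940992
```

```bash
python3 - <<'E'
from masks import *
c=pickle.load(open('w8.pkl','rb')); h=cv2.cvtColor(c['img'],cv2.COLOR_BGR2HSV).astype(int)
box=(120,10,520,225)
ms=biggest((h[...,1]<45)&(h[...,2]>110),box).astype(np.uint8)
# restore window
raw=((h[...,1]<45)&(h[...,2]>110)); ms=(ms>0)&cv2.morphologyEx(raw.astype(np.uint8),cv2.MORPH_CLOSE,np.ones((5,5),np.uint8)).astype(bool)
p,e,m=fit(c,sqpolys,[.579,.1218,-1.668],[.131],box,ms,[.004,.004,.03]); print('sq in hand',p,e,m)
im=c['img'].copy()
def draw(P,z,col):
    q=w2px(c,np.c_[P,np.full(len(P),z)]); cv2.polylines(im,[np.round(q).astype(int)],True,col,1)
for P in sqpolys(*p): draw(P,.131,(0,0,255))
for P in frpolys(.6812,.0232,-1.668,.155): draw(P,.04,(255,0,0))
c1=pickle.load(open('w1.pkl','rb')); h=cv2.cvtColor(c1['img'],cv2.COLOR_BGR2HSV).astype(int)
i1=c1['img'].copy(); c=c1; im0=im; im=i1
for P in frpolys(.6812,.0232,-1.668,.155): draw(P,.04,(255,0,0)); draw(P,0,(0,255,0))
cv2.imwrite('pics/ov.png',np.vstack([im0[0:300],cv2.resize(im[130:320,170:480],(640,392))[:300]]))
E
```

```text
sq in hand [ 0.57704611  0.12179231 -1.66770994] 0.005452216602861881 0.21884884
```

View pics/ov.png

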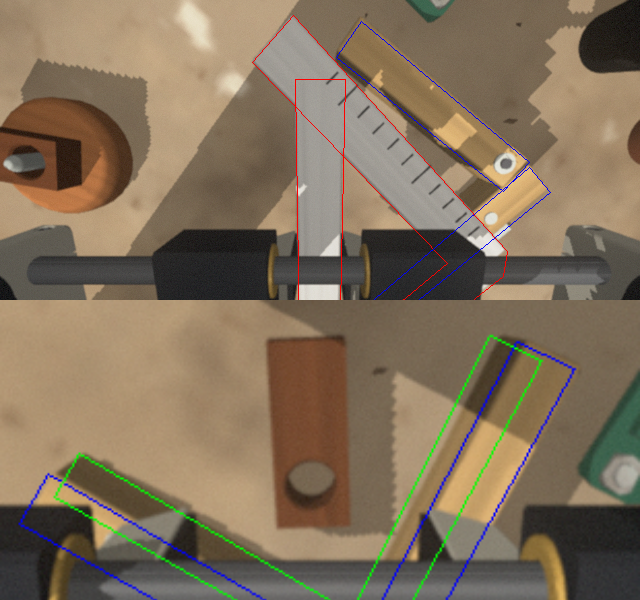

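Call:
play_rows([
  [0, 0, -20, 0, 0, 0],
  [0, 0, -45, 0, 0, 0],
  [0, 0, -68, 0, 0, 0],
  [0, 0, -85, 0, 0, 0],
  [0, 0, -97, 0, 0, 0],
  [0, 0, -103, 0, 0, 0],
  [0, 0, -107, 0, 0, 0],
  [0, 0, -109, 0, 0, 0],
  [0, 0, -109, 0, 0, 0],
  [0, 0, -109, 0, 0, 0],
])

```text
clock: 13.98
ee_pos: [0.5796, 0.1215, 0.007]
tcp_rot: [-0.095, 1.57, -2.549]
ft_force: [0.0, -0.4, -2.5]
gripper_width: 0.0212
```

```bash
python3 look.py wrist w9; python3 - <<'E'
from masks import *
c=pickle.load(open('w9.pkl','rb')); h=cv2.cvtColor(c['img'],cv2.COLOR_BGR2HSV).astype(int)
E
```

```text
14.0333 [579.6 121.6   7.1] jaw deg -50.61 tilt [-0.001 -0.    -1.   ] 0.021577196068335282 [-0.45  0.26 -3.34] [ 0.08  0.71  1.57 -0.    0.86  0.96]
```

Call:
play_rows([
  [0, 0, -1, 0, 0, 0],
  [3, -1, -1.2, 0, 0, 0],
  [7, -3, -1.2, 0, 0, 0],
  [11, -5, -1.2, 0, 0, 0],
  [15, -6.5, -1.2, 0, 0, 0],
  [19, -8, -1.2, 0, 0, 0],
  [23, -10, -1.2, 0, 0, 0],
  [27, -11.5, -1.2, 0, 0, 0],
  [31, -13, -1.2, 0, 0, 0],
  [31, -13, -1.2, 0, 0, 0],
])

```text
clock: 14.87
ee_pos: [0.6117, 0.1083, 0.0062]
tcp_rot: [1.858, 1.57, -0.596]
ft_force: [-1.8, 0.8, 1.9]
gripper_width: 0.0214
```

```bash
python3 look.py top t10
```

```text
14.9167 [611.7 108.2   6.2] jaw deg -50.61 tilt [ 0.001 -0.001 -1.   ] 0.021705491982506438 [ 0.87 -0.49  2.09] [ 0.05  0.75  1.48 -0.    0.91  0.94]
```

Call:
play_rows([
  [0.3, -0.5, 0, 0, 0, 0],
  [0.6, -1, 0, 0, 0, 0],
  [0.9, -1.5, 0, 0, 0, 0],
  [1.2, -2, 0, 0, 0, 0],
  [1.5, -2.5, 0, 0, 0, 0],
  [1.8, -3, 0, 0, 0, 0],
  [2.1, -3.5, 0, 0, 0, 0],
  [2.4, -4, 0, 0, 0, 0],
  [2.4, -4, 0, 0, 0, 0],
  [2.4, -4, 0, 0, 0, 0],
])

```text
clock: 15.75
ee_pos: [0.6139, 0.1045, 0.0062]
tcp_rot: [2.224, 1.57, -0.231]
ft_force: [-4.0, 4.3, 3.3]
gripper_width: 0.0217
```

```bash
cat > st.py <<'E'
from h import *
from bench import r
s=r.observe(); M=Ro.from_euler('xyz',s['tcp_rot']).as_matrix(); F=s['ft_force']
X=np.array([-.097,-.9953]);Y=np.array([.9953,-.097]); p=s['ee_pos'][:2]*1000-[616.7,102.0]
print(s['clock'],(s['ee_pos']*1000).round(2),'frame off',(p@X).round(2),(p@Y).round(2),'F frame',(F[:2]@X).round(2),(F[:2]@Y).round(2),'Fz',F[2].round(2),'T',s['torque'].round(2),'jaw',np.degrees(np.arctan2(M[1,1],M[0,1])).round(2),s['gripper_width'])
E
python3 st.py
```

```text
15.75 [613.87 104.52   6.16] frame off -2.24 -3.06 F frame -3.91 -4.4 Fz 3.27 T [0.58 0.76 0.12] jaw -50.62 0.02167245989260152
```

Call:
play_rows([
  [0.4, 0, 0, 0, 0, 0],
  [0.8, -0.1, 0, 0, 0, 0],
  [1.2, -0.1, 0, 0, 0, 0],
  [1.6, -0.2, 0, 0, 0, 0],
  [2, -0.2, 0, 0, 0, 0],
  [2, -0.2, 0, 0, 0, 0],
  [2, -0.2, 0, 0, 0, 0],
  [2, -0.2, 0, 0, 0, 0],
  [2, -0.2, 0, 0, 0, 0],
  [2, -0.2, 0, 0, 0, 0],
])

```text
clock: 16.58
ee_pos: [0.6154, 0.1044, 0.0061]
tcp_rot: [0.615, 1.571, -1.839]
ft_force: [-3.7, 2.2, 3.7]
gripper_width: 0.0213
```

```bash
python3 st.py; python3 look.py top t11; python3 - <<'E'
from masks import *
c=pickle.load(open('t11.pkl','rb')); h=cv2.cvtColor(c['img'],cv2.COLOR_BGR2HSV).astype(int)
mf=((h[...,0]>10)&(h[...,0]<28)&(h[...,1]>112)).astype(int)[144:220,256:332]
ms=((h[...,1]<45)&(h[...,2]>125))[144:220,256:332]
for y in range(0,76,3): print(''.join('S' if ms[y,x] else '#' if mf[y,x] else '.' for x in range(76)))
E
```

```text
16.5833 [615.44 104.41   6.14] frame off -2.28 -1.49 F frame -1.84 -3.88 Fz 3.67 T [0.41 0.91 0.17] jaw -50.62 0.02127941064535138
16.6333 [615.4 104.4   6.1] jaw deg -50.63 tilt [-0. -0. -1.] 0.021849211618365644 [-3.93  3.71  3.92] [ 0.05  0.75  1.47 -0.    0.92  0.93]
............................................................................
............................................................................
........################.#..................................................
........####################################......###...###########.........
...........#.............................................##########.........
.......................................................############.........
..........................................................#########.........
............................................................#..###.SSSSSSSS.
................................................................##SSSSSSSSSS
..............................................................###.SSSSSSSSSS
.......................................................SS#
[... 473 characters left out ...]
.......
........................SSSSSS..........SSS..........SS.########............
.....................................................SS.##.S.##.SSSSSSSSSS..
....................................................SSS########.SSSSSSSSS...
....................................................SSS########.SSSSSSSSS...
....................................................SS.#########............
....................................................SS.########.............
............................................................................
............................................................................
............................................................................
```

Call:
play_rows([
  [0.4, -0.2, 0, 0, 0, 0],
  [0.8, -0.4, 0, 0, 0, 0],
  [1.2, -0.6, 0, 0, 0, 0],
  [1.5, -0.8, 0, 0, 0, 0],
  [1.5, -1, 0, 0, 0, 0],
  [1.5, -1, 0, 0, 0, 0],
  [1.5, -1, 0, 0, 0, 0],
  [1.5, -1, 0, 0, 0, 0],
  [1.5, -1, 0, 0, 0, 0],
  [1.5, -1, 0, 0, 0, 0],
])

```text
clock: 17.47
ee_pos: [0.6162, 0.1043, 0.0062]
tcp_rot: [-1.307, 1.569, 2.522]
ft_force: [-5.7, 5.7, 4.1]
gripper_width: 0.0216
```

```bash
python3 st.py
```

```text
17.4667 [616.24 104.29   6.16] frame off -2.24 -0.68 F frame -5.16 -6.26 Fz 4.11 T [0.85 0.99 0.19] jaw -50.63 0.021648155866347624
```

Call:
play_rows([
  [0.5, 0, 0, 0, 0, 0],
  [1, -0.1, 0, 0, 0, 0],
  [1.5, -0.4, 0, 0, 0, 0],
  [2, -0.6, 0, 0, 0, 0],
  [2, -0.6, 0, 0, 0, 0],
  [2, -0.6, 0, 0, 0, 0],
  [2, -0.6, 0, 0, 0, 0],
  [2, -0.6, 0, 0, 0, 0],
  [2, -0.6, 0, 0, 0, 0],
  [2, -0.6, 0, 0, 0, 0],
])

```text
clock: 18.3
ee_pos: [0.6178, 0.1042, 0.0061]
tcp_rot: [-1.31, 1.568, 2.519]
ft_force: [-4.4, 4.5, 3.4]
gripper_width: 0.0217
```

```bash
python3 st.py; python3 look.py wrist w12; python3 look.py top t12; python3 - <<'E'
from masks import *
c=pickle.load(open('w12.pkl','rb')); h=cv2.cvtColor(c['img'],cv2.COLOR_BGR2HSV).astype(int)
mf=((h[...,0]>8)&(h[...,0]<28)&(h[...,1]>105)); ms=((h[...,1]<45)&(h[...,2]>100))
for y in range(0,240,6): print(''.join('S' if ms[y,x] else '#' if mf[y,x] else '.' for x in range(200,600,4)))
E
```

```text
18.3 [617.82 104.18   6.14] frame off -2.28 0.9 F frame -4.07 -4.78 Fz 3.39 T [0.53 0.84 0.21] jaw -50.63 0.021713030222665408
18.35 [617.9 104.2   6.2] jaw deg -50.63 tilt [-0.002  0.002 -1.   ] 0.021186373634556784 [-4.93  4.38  3.84] [0.04 0.76 1.46 0.   0.92 0.93]
18.4 [617.8 104.2   6.2] jaw deg -50.63 tilt [-0.002  0.002 -1.   ] 0.021700482688439153 [-5.15  4.52  4.59] [0.04 0.76 1.46 0.   0.92 0.93]
.....................#############################..................................................
.......................############################.................................................
......................#.#.###########################...............................................
......................SS.#.###########################..............................................
.....................SSSSS#.###########################.............................................
....................SSSSSSS.#..##########################...........................................
..................SSSSSSSSSS....##########################..........................
[... 2649 characters left out ...]
..................SSSSSSSSSSSS...........SSSSSSSSSSSSSSSSSSS#..#######################........
........................SSSSSSSSSSSS............SSSSSSSSSSSSSSSSSSS...########################......
.........................SSSSSSSSSSS.............SSSSSSSSSSSSSSSSSSS.#..#######################.....
.........................SSSSSSSSSSS...............SSSSSSSSSSSSSSSSSSS....######################....
.........................SSSSSSSSSSS................SSSSSSSSSSSSSSSSSSS....############.SSSSS.###...
.........................SSSSSSSSSSS..................SSSSSSSSSSSSSSS.SS....##########SSSSSSS.SSS...
.....................SSS.SSSSSSSSSSSSSS..........................SSSSSSSSS##..#######SSSS.........SS
```

```bash
cat > ang.py <<'E'
import sys
from masks import *
from bench import r,capture
c=capture('wrist'); h=cv2.cvtColor(c['img'],cv2.COLOR_BGR2HSV).astype(int)
mf=((h[...,0]>8)&(h[...,0]<28)&(h[...,1]>105)); ms=((h[...,1]<45)&(h[...,2]>100))
mf=cv2.medianBlur(mf.astype(np.uint8),7)>0; ms=cv2.medianBlur(ms.astype(np.uint8),7)>0
sx,ox,vs=[],[],[]
for y in range(50,200):
    q=np.where(ms[y,200:520])[0]; k=np.where(mf[y,200:640])[0]
    # contiguous S run containing end of leg
    sx.append(200+q.max()+.5); ox.append(200+k.max()+.5); vs.append(y)
def line(u,v,z):
    P=px2w(c,u,v,z)[:,:2]*1000
    for _ in range(3):
        m=np.median(P,0); d=cv2.fitLine(P.astype(np.float32),cv2.DIST_HUBER,0,.01,.01).ravel(); n=np.array([-d[1],d[0]]); e=(P-d[2:])@n; P=P[np.abs(e)<max(1,2*np.median(np.abs(e)))]
    a=np.degrees(np.arctan2(d[1],d[0]))%180; return a,d[2:],np.abs(e).mean(),len(P)
A=line(sx,vs,.022);B=line(ox,vs,.04); print('leg outer',A,'\nside outer',B)
print('diff deg (side-leg)',B[0]-A[0]); n=np.array([-np.sin(np.radians(A[0])),np.cos(np.radians(A[0]))]); print('gap outer-leg (28 if flush)',(B[1]-A[1])@n)
E
python3 ang.py
```

```text
leg outer (np.float32(84.7641), array([689.4292  , 112.446915], dtype=float32), np.float64(0.09388562006055612), 150) 
side outer (np.float32(85.36719), array([715.80426 ,  89.863266], dtype=float32), np.float64(0.07874644487257407), 150)
diff deg (side-leg) 0.6030884
gap outer-leg (28 if flush) -28.325916
```

Call:
play_rows([
  [0.5, -0.2, 0, 0, 0, 0],
  [1, -0.5, 0, 0, 0, 0],
  [1.5, -0.7, 0, 0, 0, 0],
  [2, -0.7, 0, 0, 0, 0],
  [2, -0.7, 0, 0, 0, 0],
  [2, -0.7, 0, 0, 0, 0],
  [2, -0.7, 0, 0, 0, 0],
  [2, -0.7, 0, 0, 0, 0],
  [2, -0.7, 0, 0, 0, 0],
  [2, -0.7, 0, 0, 0, 0],
])

```text
clock: 19.28
ee_pos: [0.6192, 0.1041, 0.0061]
tcp_rot: [-1.271, 1.567, 2.558]
ft_force: [-5.5, 5.2, 5.6]
gripper_width: 0.0216
```

```bash
python3 st.py; python3 ang.py
```

```text
19.2833 [619.24 104.06   6.15] frame off -2.29 2.32 F frame -4.62 -5.94 Fz 5.59 T [0.52 0.87 0.19] jaw -50.63 0.021573016655072656
leg outer (np.float32(84.75903), array([690.83984, 112.33198], dtype=float32), np.float64(0.09154261772953777), 150) 
side outer (np.float32(84.70795), array([716.40894,  90.7364 ], dtype=float32), np.float64(0.07540548906253389), 150)
diff deg (side-leg) -0.051086426
gap outer-leg (28 if flush) -27.434835
```

Call:
play_rows([
  [0.3, -0.2, 0, 0, 0, 0],
  [0.6, -0.4, 0, 0, 0, 0],
  [1, -0.6, 0, 0, 0, 0],
  [1.3, -0.8, 0, 0, 0, 0],
  [1.5, -0.8, 0, 0, 0, 0],
  [1.5, -0.8, 0, 0, 0, 0],
  [1.5, -0.8, 0, 0, 0, 0],
  [1.5, -0.8, 0, 0, 0, 0],
  [1.5, -0.8, 0, 0, 0, 0],
  [1.5, -0.8, 0, 0, 0, 0],
])

```text
clock: 20.17
ee_pos: [0.6192, 0.104, 0.0061]
tcp_rot: [-1.125, 1.564, 2.704]
ft_force: [-9.6, 5.1, 6.7]
gripper_width: 0.0219
```

```bash
python3 st.py; python3 ang.py
```

```text
20.1667 [619.23 104.05   6.11] frame off -2.28 2.32 F frame -4.15 -10.03 Fz 6.73 T [0.59 1.36 0.1 ] jaw -50.62 0.021895506536040634
leg outer (np.float32(84.73259), array([691.61487, 120.96867], dtype=float32), np.float64(0.09904127124811), 150) 
side outer (np.float32(84.733315), array([716.6317  ,  92.624084], dtype=float32), np.float64(0.0741391202129748), 150)
diff deg (side-leg) 0.0007247925
gap outer-leg (28 if flush) -27.513355
```

Call:
play_rows([
  [1.3, -1, 0, 0, 0, 0],
  [1.3, -1.2, 0, 0, 0, 0],
  [1.3, -1.4, 0, 0, 0, 0],
  [1.3, -1.5, 0, 0, 0, 0],
  [1.3, -1.5, 0, 0, 0, 0],
  [1.3, -1.5, 0, 0, 0, 0],
  [1.3, -1.5, 0, 0, 0, 0],
  [1.3, -1.5, 0, 0, 0, 0],
  [1.3, -1.5, 0, 0, 0, 0],
  [1.3, -1.5, 0, 0, 0, 0],
])

```text
clock: 21.05
ee_pos: [0.6192, 0.104, 0.0061]
tcp_rot: [-1.162, 1.561, 2.667]
ft_force: [-8.2, 8.7, 6.8]
gripper_width: 0.0213
```

```bash
python3 st.py; python3 ang.py; python3 look.py top t13;python3 st.py; python3 - <<'E'
from masks import *
c=pickle.load(open('t13.pkl','rb')); h=cv2.cvtColor(c['img'],cv2.COLOR_BGR2HSV).astype(int)
d=pickle.load(open('t5.pkl','rb'))['img']; 
e=lambda b:np.abs(c['img'][b[1]:b[3],b[0]:b[2]].astype(int)-d[b[1]:b[3],b[0]:b[2]]).mean()
print('change stand/tin/pot',e((205,205,250,250)),e((408,150,442,185)),e((205,155,232,180)))
E
```

```text
21.05 [619.18 104.03   6.15] frame off -2.27 2.27 F frame -7.87 -9.04 Fz 6.78 T [0.97 1.11 0.14] jaw -50.61 0.021266297937797433
leg outer (np.float32(84.76452), array([690.8383, 112.423 ], dtype=float32), np.float64(0.09890513066009499), 150) 
side outer (np.float32(84.736015), array([716.4694 ,  90.82624], dtype=float32), np.float64(0.07619723200544781), 150)
diff deg (side-leg) -0.028503418
gap outer-leg (28 if flush) -27.494862
21.15 [619.2 104.    6.2] jaw deg -50.61 tilt [-0.009  0.005 -1.   ] 0.021527647119211724 [-8.89  7.39  6.41] [0.04 0.76 1.45 0.01 0.94 0.92]
21.15 [619.23 104.04   6.18] frame off -2.28 2.32 F frame -6.5 -9.56 Fz 6.41 T [0.97 1.12 0.13] jaw -50.61 0.021527647119211724
change stand/tin/pot 2.6462551440329216 2.330532212885154 2.777283950617284
```

```bash
python3 - <<'E'
from masks import *
c=pickle.load(open('t13.pkl','rb')); h=cv2.cvtColor(c['img'],cv2.COLOR_BGR2HSV).astype(int)
mf=((h[...,0]>10)&(h[...,0]<28)&(h[...,1]>112)); ms=((h[...,1]<45)&(h[...,2]>125))
L,I,O=[],[],[]
for y in range(170,214):
    k=np.where(mf[y,308:326])[0]; q=np.where(ms[y,300:314])[0]
    if len(k)>4 and len(q)>3:
        L.append((300+q.min()-.5,300+q.max()+.5,308+k.min()-.5,308+k.max()+.5,y))
L=np.array(L); print(L[::4])
res=[]
for i,z in ((0,.022),(1,.022),(2,.04),(3,.04)):
    P=(px2w(c,L[:,i],L[:,4],z)[:,:2]*1000).astype(np.float32); d=cv2.fitLine(P,cv2.DIST_HUBER,0,.01,.01).ravel(); d[:2]*=np.sign(-d[0])
    a=np.radians(174.4); n=np.array([-np.sin(a),np.cos(a)]); print(i,np.degrees(np.arctan2(d[1],d[0])).round(2),'offset',(d[2:]@n).round(2))
E
```

```text
[[308.5 312.5 312.5 321.5 178. ]
 [307.5 311.5 311.5 320.5 187. ]]
0 120.3 offset -117.77
1 174.53 offset -92.37
2 172.99 offset -90.83
3 174.46 offset -62.92
```

```bash
python3 -c "
from bench import r
print(r.job_done())"; python3 st.py
```

```text
the job is handed in; nothing more can be done
None
the job is handed in; nothing more can be done
```

I hung the spacer on the orange stand's peg and let it go. Then I took the square by its long bar, set it flat inside the frame and pressed its corner in until it stopped against both the rail and the side. I handed in the job at about 21 s, still gripping and pressing; no verdict was reported.

Last checks before handing in:
- **Side:** it is parallel to the square's leg to within about 0.03°, and the gap measured from its outer face is 27.5 mm (28 mm means flush).
- **Rail:** the leg and the rail agree in direction to about 0.1°. The camera suggests a gap of about 1.5 mm, but that is within camera error, and the force shows the square is touching.
- **Forces:** the wrist reads about 6.5–8 N toward the rail and 9–9.5 N toward the side. The separate contact forces on rail and side were not measured. Grip is set to 50 N, and the fingers stopped at 21.5 mm on the 22 mm bar.
- **Spacer, tin and pot:** the top picture shows no visible change at the stand, the tin or the clay pot since the spacer was released.

**Disagreement:** the square stopped about 2.3 mm from my estimated seat in both directions (short toward the rail, past it toward the side). That is about 3.2 mm in total, within the 6 mm allowance and close to the cameras' 2 mm calibration error.

After handing in, the robot could no longer be read, so I have no readings from the final second.

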